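# Put the tall chalk board out on the easel

### The job

Pull the cabinet's drawer all the way open by its bar handle, slide the tall chalk board straight up out of its slot in the drawer, and stand it centred on the wooden easel: lower edge on the ledge behind the lip, leaning back against the two uprights. Leave the two shorter boards in their slots and do not disturb the jars.

Things in the scene. Friction and masses are not known exactly. Their poses are not given: they have to be found in the camera images.
- cabinet: light-wood cabinet, one drawer, fixed, 205 deep x 166 wide x 154 mm high. Origin: centre of its underside. x points to its back, y to its left as seen from the front, z up; the drawer front is at x = -102 mm, the cabinet's top edge in front is at x = -90 mm, z = 154 mm
- drawer (a joint): travel of the drawer along the cabinet's -x, m: 0 shut, 0.17 fully open at its stop; light friction (a few N), it stays where it is left. Its front panel is 12 mm thick and reaches from z = 10 to 146 mm in the cabinet's frame, its sides and back to 103 mm
- drawer_handle (a point): middle of the drawer's steel bar handle: a 12 mm round bar, 90 mm long along the cabinet's y, 50 mm in front of the drawer front, 135 mm above the table (19 mm below the cabinet's top). Its axes are those of the cabinet; moves with the drawer
- tall_board: the tall one of three wood-framed dark boards, all with the same look, 120 mm wide and 8 mm thick; this one is 125 mm high, the others 88 mm. About 0.15 kg. Origin: middle of its lower edge; x across its thickness, y along its width, z up to its top edge. It starts upright in one of the three slots (front, middle or back), its top edge 143 mm above the table. Both faces are alike
- board_top (a point): middle of the tall board's top edge, 125 mm above its origin along its z
- short_board_a: short board, 120 x 8 x 88 mm, origin at the middle of its lower edge, in another slot; about 0.14 kg
- short_board_b: short board like short_board_a, in the remaining slot
- slot_front (a point): middle of the floor of the front slot, 18 mm above the table, 40 mm behind the inner face of the drawer front; moves with the drawer, axes as the cabinet's. The slots lie across the drawer, 42 mm apart, each 12 mm wide along the cabinet's x
- slot_middle (a point): the same for the middle slot. Every slot holds its board by the two side edges only: cheeks reach 14 mm inward from each side wall (102 mm open between them), up to 65 mm above the slot floor
- slot_back (a point): the same for the back slot, 51 mm before the drawer's back wall; with the drawer fully open it stands 46 mm in front of the cabinet's top edge
- easel: low wooden table easel, fixed, 100 deep x 140 wide x 97 mm high, open to its front (-x). Origin: underside, in the middle of the width; x points to its back, y to its left. Two uprights, 18 mm wide, at y = +-45 mm (72 mm free between them), 78 mm long; their front faces start at x = -4 mm, z = 20 mm and lean back (to +x) 12 degrees from vertical
- easel_ledge (a point): point on the ledge's surface midway between lip and uprights, middle of the width; axes as the easel's. The ledge is level, 20 mm above the table, and runs from the lip (inner face at easel x = -32 mm, 13 mm high above the ledge) to the foot of the uprights at easel x = -4 mm
- honey_jar: small loose jar with a lid, 63 mm across, 75 mm high, origin at the centre of its underside. It and the easel stand at the two places in front of the tape dispenser, either way round. Nearby a fixed open cash box, its lid up to about 0.3 m, fills world x 0.5 to 0.8 m, y -0.1 to 0.18 m: pass in front of it or well above
- spread_jar: loose jar with a yellow lid, 68 mm across, 112 mm high, at the right beside the scale, origin at the centre of its underside

How it is judged:
By the outcome, as a careful person would: the job done as asked, in the order asked, and still so for the second after the job is handed in, with the robot touching nothing.
It also fails if it takes over 56 s, if anything falls off the work surface, if the arm or the gripper's body presses on something with over 40 N, if the wrist force passes 120 N, or if a joint passes its speed limit or range.

### The arm

A 6-joint arm with a two-finger parallel gripper is mounted at the origin on a cart in front of the work surface, level with it; the furniture and walls round the work are solid. World frame = base frame: x ahead of the robot, y to its left, z up, the work surface at z = 0. Lengths are in m, angles in degrees, forces in N, time in s.
With the tool pointing down it reaches from about 0.325 to 0.875 m from the base axis. Payload 4.4 kg.
Tool frame: the origin (TCP) lies on the mounting face of the last link; the fingertips stand 173 mm ahead of it and the grasp point (between the pads) lies 155 mm ahead of it; z points along the fingers, y is the line along which they close (so a half turn about z gives the same grasp; the last joint's range is limited). The gripper opens to 85 mm and grips with 20 to 120 N. Pads are 22 mm wide; open, the fingers measure 114 mm over their backs; the gripper's body (76 mm by 85 mm) begins 54 mm behind the grasp point. The pads swing forward as they close: fully open they stand 13 mm farther back than shut.
Start: joints at [62.366, 11.837, 88.321, -0, 79.842, -8.623], TCP at [0.187, 0.544, 0.405] pointing down, gripper open.
Joint ranges: [-156.59, 156.59], [-49.26, 127.26], [12.9, 141.05], [-63.56, 243.56], [4.71, 150.69], [-161.64, 161.64]. Speed limits (degrees/s): [159.86, 159.86, 180, 180, 180, 180].

### API

Orientations are given as a 3x3 rotation matrix whose columns are the frame's x, y, z axes.
In Python, from bench import ctrl, vision, move_gripper gives the robot as it stands (ctrl), with the cameras (vision) and the gripper as plain functions. Calls block until the motion is done:
- ctrl.goto(position, orientation): joint-space move of the TCP to a pose.
- ctrl.move_linear(position, max_speed=0.15, frame=None): straight line of the TCP; frame=None keeps the orientation; max_speed is the mean speed in m/s.
- ctrl.move_j(angles): joint-space move.
- move_gripper(opening, effort=None): finger opening in m; effort is the grip in N (None keeps the last); returns when the fingers have stopped.
- ctrl.hold(seconds).
- ctrl.solve_ik(position, orientation): joint angles nearest the present ones, or None.
- vision.grab_frame(name): name is "scene" or "top" or "wrist"; returns the picture (480x640x3 uint8, red, green, blue); there is no depth.
- vision.get_calibration(name): a dict with "fx", "fy", "cx", "cy" (pixels), "extrinsics" (4x4, takes a point from camera to world coordinates); the wrist camera has in their place "tool_from_camera" (4x4, takes a point from camera to tool coordinates, whose origin is the TCP and whose axes are the flange's). Camera axes: x right, y down, z forward; pixel columns grow to the right and rows downward; lengths in m; the calibration is good to about 2 mm. The wrist camera is an equidistant fisheye: a pixel r from the principal point sees the ray r / f radians off the axis. A picture is of the moment at which its call begins: read the wrist's pose just before it. get_calibration takes no time and is no camera call.
A pose or a line that the arm cannot do raises ctrl.Unreachable and nothing moves.
- ctrl.close_job(): hands the job in; it is judged then, once.
Readings, each from a call of its own:
- ctrl.read_time(): time.
- ctrl.read_joints(): joint angles.
- ctrl.read_qvel(): joint speeds.
- ctrl.read_joint_efforts(): joint torques, N m.
- ctrl.read_position(): TCP position.
- ctrl.read_tool_rot(): TCP orientation.
- ctrl.read_contact_force(): force on the tool from outside, world axes, zero at the start.
- ctrl.read_ft_torque(): the same for the moment, N m.
- ctrl.read_width(): finger opening in m.
- ctrl.read_gripper_force(): force on a finger pad.
Only numpy, scipy, OpenCV 4.12 (cv2) and the standard library are available. Lean on these libraries where they do the work, as an engineer would, in place of code of your own. Each camera call takes 0.05 s, during which the arm holds its last target. There are 200 camera calls.

## Working session

There is one attempt and no reset: what is moved stays moved. The work goes in short steps, each a Python script; the robot and the scene stay as the last script left them, time stands still between calls to the robot, and variables do not carry over. Pictures are saved under pics/ and viewed, at most 12 in all, crops included, and the job is handed in when it is done.

```bash
mkdir -p pics; ls
python3 - <<'E'
from bench import ctrl, vision, move_gripper
import cv2,numpy as np
np.set_printoptions(precision=4,suppress=True)
for n in("scene","top"):
    cv2.imwrite(f"pics/{n}.png",vision.grab_frame(n)[:,:,::-1]); print(n,vision.get_calibration(n))
print(vision.get_calibration("wrist"), ctrl.read_tool_rot())
E
```

```text
bench.py
pics
scene {'fx': 509.69864119127874, 'fy': 509.69864119127874, 'cx': 319.2217544786383, 'cy': 231.7122703553399, 'extrinsics': array([[ 0.7713, -0.3952,  0.4989, -0.0791],
       [-0.6361, -0.5054,  0.5831, -0.8403],
       [ 0.0217, -0.7671, -0.6412,  0.9342],
       [ 0.    ,  0.    ,  0.    ,  1.    ]])}
top {'fx': 552.4940662529399, 'fy': 552.4940662529399, 'cx': 320.54105919268244, 'cy': 236.83038395028458, 'extrinsics': array([[ 0.1717, -0.7806,  0.601 , -0.2059],
       [-0.9852, -0.1341,  0.1072, -0.2014],
       [-0.003 , -0.6105, -0.792 ,  1.1005],
       [ 0.    ,  0.    ,  0.    ,  1.    ]])}
{'fx': 371.64829954431775, 'fy': 371.64829954431775, 'cx': 323.8098914599774, 'cy': 246.92689894742298, 'tool_from_camera': array([[ 0.0008, -0.9445, -0.3284,  0.0853],
       [ 1.    ,  0.0013, -0.0013, -0.0009],
       [ 0.0016, -0.3284,  0.9445,  0.0319],
       [ 0.    ,  0.    ,  0.    ,  1.    ]])} [[-0.9455  0.3258 -0.001 ]
 [ 0.3258  0.9455 -0.0019]
 [ 0.0003 -0.0021 -1.    ]]
```

View pics/scene.png

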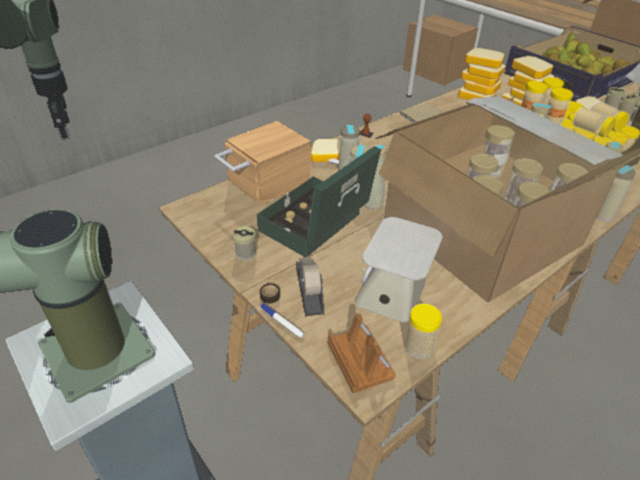

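View pics/top.png

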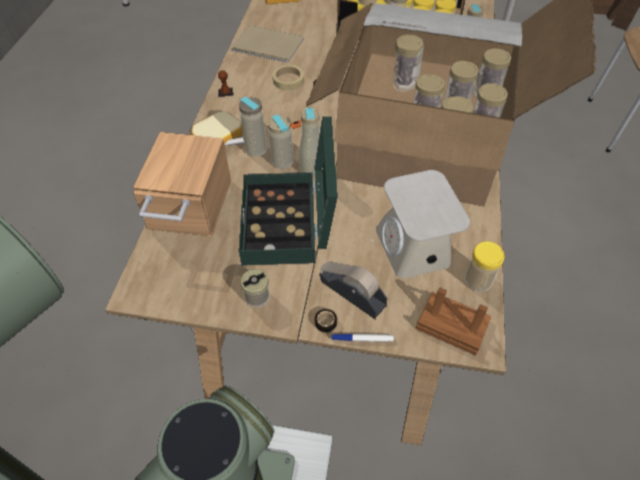

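The cabinet is at the left: in "top" its top face is near (185,165) and its bar near (163,212). The easel is at the right front ("top" (455,320), "scene" (360,355)), the honey jar at "top" (255,287) and the spread jar at "top" (487,262). I'll enlarge the cabinet and easel in both views.

Run:
```python
import cv2,numpy as np
s=cv2.imread("pics/scene.png");t=cv2.imread("pics/top.png")
def c(i,x,y,w=100,h=75): 
    o=cv2.resize(i[y:y+h,x:x+w],(800,600),interpolation=cv2.INTER_CUBIC)
    for k in range(0,w,10): cv2.putText(o,str(x+k),(k*800//w,10),0,.35,(0,0,255));cv2.line(o,(k*800//w,12),(k*800//w,20),(0,0,255))
    for k in range(0,h,10): cv2.putText(o,str(y+k),(0,k*600//h+4),0,.35,(0,0,255))
    return o
cv2.imwrite("pics/c1.png",c(t,128,125,147,110)); cv2.imwrite("pics/c2.png",c(t,405,280)); cv2.imwrite("pics/c3.png",c(s,315,310)) ; cv2.imwrite("pics/c4.png",c(s,210,118,120,90))
```

```text
(no output)
```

View pics/c1.png

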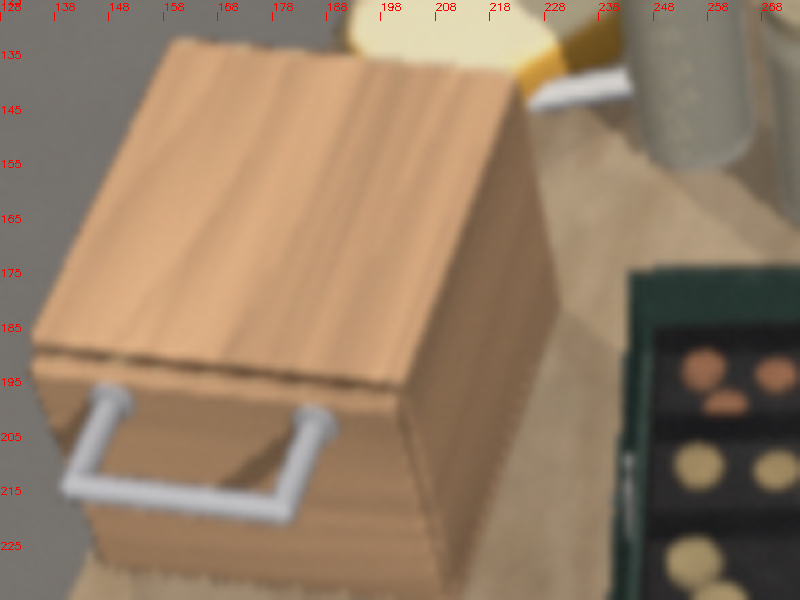

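View pics/c2.png

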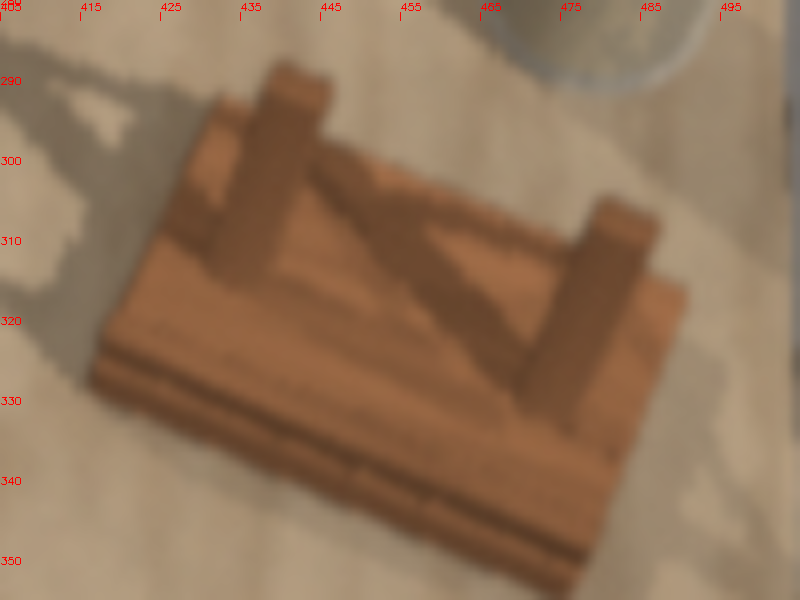

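View pics/c3.png

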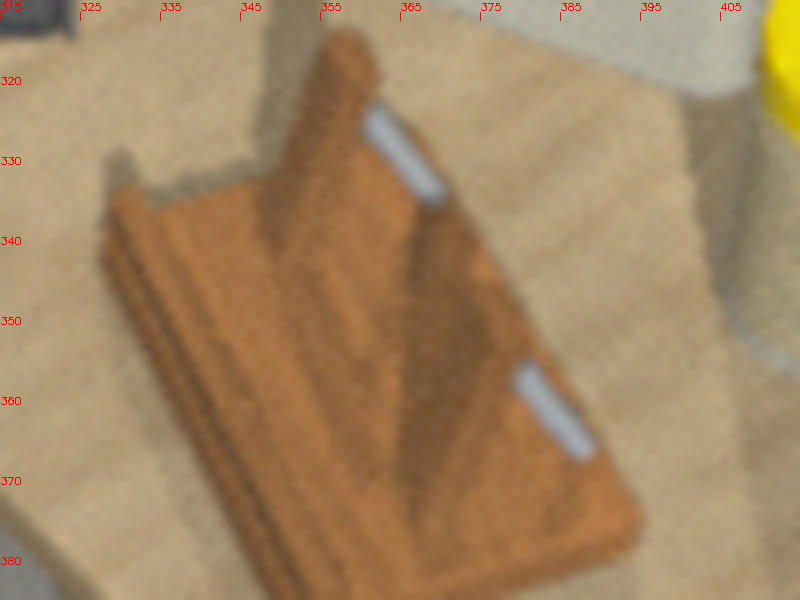

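Top-camera crops: the cabinet's top face has corners at about (160,132), (223,138), (201,196) and (134,187.5), with bar ends at (141,215) and (181,219.5). The easel's upright feet are at (431,315), (438,316.6), (469,330.6) and (477,334), with its top-front corners at (438,292) and (486,312). The scene crop cuts off the easel. Next I'll fit planar poses and check the residuals.

```bash
cat > h.py <<'E'
from bench import ctrl, vision, move_gripper
import cv2,numpy as np
from scipy.optimize import least_squares
np.set_printoptions(precision=4,suppress=True)
def Rz(a): c,s=np.cos(a),np.sin(a); return np.array([[c,-s,0],[s,c,0],[0,0,1]])
def proj(n,P,pos=None,rot=None):
    c=vision.get_calibration(n); T=c["extrinsics"] if n!="wrist" else None
    if n=="wrist":
        W=np.eye(4);W[:3,:3]=rot;W[:3,3]=pos;T=W@c["tool_from_camera"]
    q=(np.asarray(P)-T[:3,3])@T[:3,:3]
    if n=="wrist":
        r=np.linalg.norm(q[:,:2],axis=1);k=(np.arctan2(r,q[:,2])/r)[:,None];u=q[:,:2]*k
    else: u=q[:,:2]/q[:,2:]
    return u*[c["fx"],c["fy"]]+[c["cx"],c["cy"]]
def fit(obs,x0):
    """obs: list of (cam,pts_mm,pix,pos,rot); returns x,y,yaw"""
    def f(p): return np.concatenate([(proj(n,np.asarray(P)/1e3@Rz(p[2]).T+[p[0],p[1],0],a,b)-px).ravel() for n,P,px,a,b in obs])
    r=least_squares(f,x0,loss="soft_l1",x_scale=[.1,.1,.1]); return r.x,f(r.x).reshape(-1,2)
E
python3 - <<'E'
from h import *
cab=[[102.5,83,154],[102.5,-83,154],[-90,-83,154],[-90,83,154],[-152,45,135],[-152,-45,135]]
px=[[159.8,132],[222.8,137.8],[200.7,195.9],[134,187.1],[140.5,214.6],[180.9,219.2]]
for s in (slice(0,4),slice(0,6)):
    p,r=fit([("top",cab[s],px[s],None,None)],[.5,.4,.3]); print(p,np.degrees(p[2]),"\n",r)
ea=[[-4,54,20],[-4,36,20],[-4,-36,20],[-4,-54,20],[12.2,54,96.3],[12.2,36,96.3],[12.2,-36,96.3],[12.2,-54,96.3]]
px=np.array([[430.6,315],[438.1,316.6],[469.4,330.6],[477.3,333.8],[438.1,292.1],[445.3,295],[478.1,309],[485.6,311.9]])-.45
p,r=fit([("top",ea,px,None,None)],[.5,-.3,-.2]); print(p,np.degrees(p[2]),"\n",r)
for n in("top","scene"): print(proj(n,np.array([[-32,70,33],[-32,-70,33],[-40,-70,33]])/1e3@Rz(p[2]).T+[p[0],p[1],0]))
print(ctrl.read_time(),ctrl.read_joints(),ctrl.read_tool_rot())
E
```

```text
[0.6736 0.3019 0.0185] 1.0593786784695962 
 [[-0.1342 -0.1221]
 [ 0.4049  0.7894]
 [ 0.7603 -0.7194]
 [-1.5443  0.0616]]
[0.6736 0.3014 0.0232] 1.3278798264606961 
 [[-0.1958 -0.0278]
 [ 0.4323  0.6762]
 [ 1.1744 -0.8108]
 [-1.2452  0.216 ]
 [ 0.8543  0.0246]
 [-1.45   -0.1146]]
[ 0.4277 -0.3842 -0.2958] -16.948595008559497 
 [[-0.7904  0.1193]
 [-0.6007  1.7265]
 [-0.5037  0.8212]
 [-0.3909  0.963 ]
 [-0.2021 -0.7903]
 [ 0.6604 -0.4435]
 [ 0.8097 -1.1748]
 [ 1.7263 -0.6854]]
[[418.9355 318.8523]
 [481.2078 345.1076]
 [480.0955 348.1952]]
[[330.3444 333.1285]
 [357.7825 383.92  ]
 [354.2372 385.1902]]
0.1 [62.3662 11.8805 88.399   0.0002 79.8421 -8.6227] [[-0.9455  0.3258 -0.001 ]
 [ 0.3258  0.9455 -0.0019]
 [ 0.0003 -0.0021 -1.    ]]
```

View pics/c4.png

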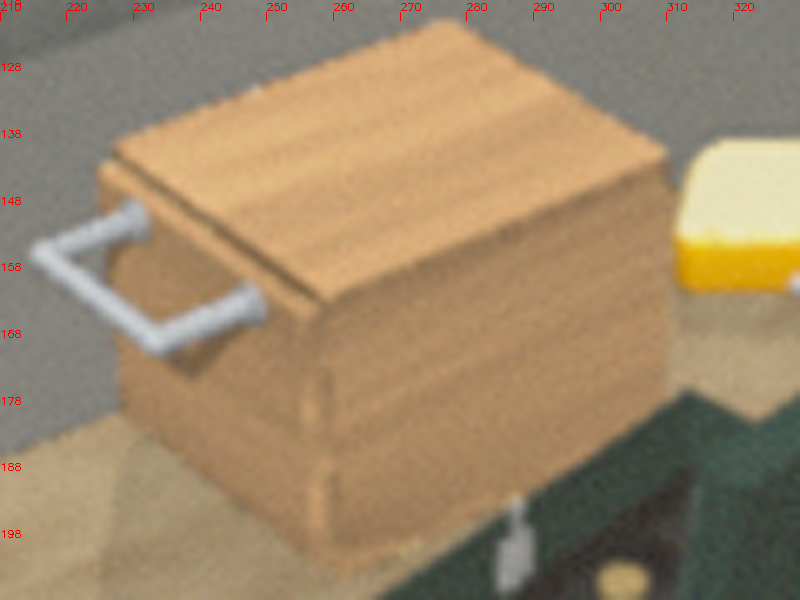

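The scene crop shows the same cabinet: top corners at (278,120.7), (227,140), (259,163) and (310,140.8), with bar ends at (216,156) and (233,169.5). I'll fit both cameras together, hover over the handle and refine with the wrist camera.

```bash
cat >> h.py <<'E'
def down(yaw,flip=1,tilt=0):
    """tool y along +-x axis of a frame with that yaw, tool z down (tilted: -z leans to the frame's +x)"""
    t=np.radians(tilt); R=Rz(yaw)
    x=R@[np.cos(t),0,-np.sin(t)]; z=-(R@[np.sin(t),0,np.cos(t)]); y=flip*x
    return np.column_stack([np.cross(y,z),y,z])
E
python3 - <<'E'
from h import *
cab=[[102.5,83,154],[102.5,-83,154],[-90,-83,154],[-90,83,154],[-152,43,135],[-152,-43,135]]
px=[[159.8,132],[222.8,137.8],[200.7,195.9],[134,187.1],[140.5,214.6],[180.9,219.2]]
ps=np.array([[278.25,120.7],[310,140.8],[259.2,163],[227.25,140],[216,155.8],[233.25,169.5]])-.4
p1,r=fit([("scene",cab,ps,None,None)],[.6,.3,.02]);print(p1,r)
p,r=fit([("top",cab,px,None,None),("scene",cab,ps,None,None)],[.6,.3,.02]);print(p,r)
h=Rz(p[2])@[-.152,0,.135]+[p[0],p[1],0];print("handle",h)
E3=np.array([.4277,-.3842,0]);
for fl in(1,-1):
    R=down(p[2],fl); print(fl,ctrl.solve_ik(h+[0,0,.255],R),ctrl.solve_ik(h+[0,0,.155],R),ctrl.solve_ik(E3+[0.02,0,.30],down(-.2958,fl,12)))
E
```

```text
[0.6768 0.2988 0.0175] [[-0.399   0.0403]
 [ 0.819   0.346 ]
 [-0.4726 -0.6382]
 [-0.3663 -0.6498]
 [ 0.9485  1.1553]
 [-0.1829 -0.0537]]
[0.675  0.3004 0.0266] [[ 0.2155 -0.2888]
 [ 0.8785  0.2559]
 [ 1.9562 -1.2804]
 [-0.5119 -0.0638]
 [ 2.5502 -0.2096]
 [-1.4198 -0.6508]
 [-1.5031 -0.0256]
 [ 0.0246  0.117 ]
 [-0.9265 -0.639 ]
 [-1.2178 -0.495 ]
 [ 0.277   1.3622]
 [-0.6345  0.0742]]
handle [0.5231 0.2964 0.135 ]
1 [21.2922 15.647  85.4184 -0.     78.9346 19.7672] [21.2922 21.4595 90.4276 -0.     68.1129 19.7672] [-47.5574  22.7539  87.7067  -6.1718  79.9637 -28.9779]
-1 [  21.2922   15.647    85.4184   -0.       78.9346 -160.2328] [  21.2922   21.4595   90.4276   -0.       68.1129 -160.2328] [-47.5574  22.7539  87.7067  -6.1718  79.9637 151.0221]
```

Run:
```python
from h import *
h=np.array([.523,.2964,.135]); R=down(.022)
ctrl.goto(h+[0.01,0,.155+.13],R); move_gripper(.044,30)
print(ctrl.read_time()); a,b=ctrl.read_position(),ctrl.read_tool_rot(); im=vision.grab_frame("wrist")
np.savez("w1.npz",a=a,b=b); print(a,b)
cv2.imwrite("pics/w1.png",im[:,:,::-1]); print(proj("wrist",np.array([[-90,83,154],[-90,-83,154],[-152,0,135],[-152,43,135],[-152,-43,135],[-102,83,146],[-102,-83,146]])/1e3@Rz(.022).T+[.675,.3004,0],a,b))
```

```text
2.15
[0.5329 0.2966 0.42  ] [[-0.0224  0.9997  0.    ]
 [ 0.9997  0.0224 -0.    ]
 [-0.      0.     -1.    ]]
[[408.244  124.9618]
 [392.3869 350.6388]
 [311.2809 240.3849]
 [310.7896 180.9506]
 [311.9092 294.1904]
 [387.4784 124.0068]
 [375.8276 345.2907]]
```

View pics/w1.png

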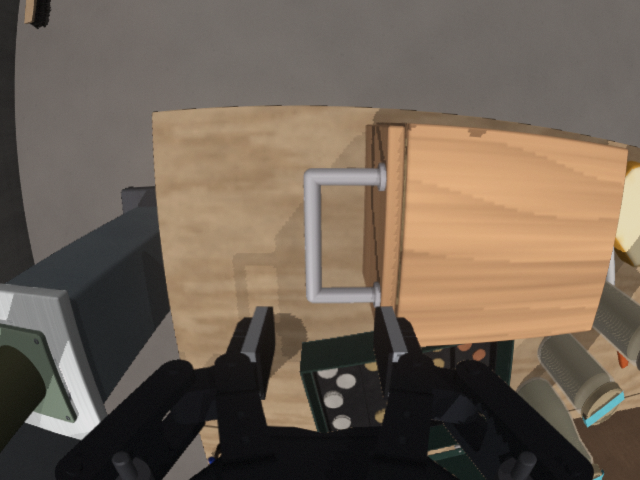

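The wrist view shows bar corners at about (312.5,177) and (313.5,296), against predictions of (311,181) and (312,294). The cabinet's top front corners are at (408,125) and (398,340), and its back corners at (627,148) and (607,330). The handle agrees to about 2 mm, so I'll refit including this view.

Run:
```python
from h import *
w=np.load("w1.npz")
cab=[[102.5,83,154],[102.5,-83,154],[-90,-83,154],[-90,83,154],[-152,43,135],[-152,-43,135]]
pt=[[159.8,132],[222.8,137.8],[200.7,195.9],[134,187.1],[140.5,214.6],[180.9,219.2]]
ps=np.array([[278.25,120.7],[310,140.8],[259.2,163],[227.25,140],[216,155.8],[233.25,169.5]])-.4
pw=[[627,148],[607,330],[398,340],[408,125],[312.5,177],[313.5,296]]
W=("wrist",cab,pw,w['a'],w['b'])
for o in([W],[W,("top",cab,pt,None,None),("scene",cab,ps,None,None)],[("wrist",cab[4:],pw[4:],w['a'],w['b'])]):
    p,r=fit(o,[.675,.3,.02]);print(p,r[:6].tolist(),Rz(p[2])@[-.152,0,.135]+[p[0],p[1],0])
```

```text
[0.6766 0.3025 0.0402] [[2.7589650622915087, -0.9162916167222761], [-13.871863197218545, -0.18338416215169673], [-1.53228654015129, 10.003280105579677], [0.5021898345670479, -0.7256661651360474], [-0.4027461557707852, 4.911345207852463], [1.6548608849997208, -1.0236705242537596]] [0.5247 0.2964 0.135 ]
[0.6763 0.3023 0.0375] [[2.652345816853426, -0.32564880332265034], [-14.417160547522371, 0.3369743208977525], [-2.1979442626723085, 10.00228592256866], [0.3885735052704149, -0.779609685759155], [-0.6766454658322232, 4.627967377894095], [1.097102273122914, -1.253790546806954]] [0.5244 0.2966 0.135 ]
[0.6762 0.3023 0.0225] [[0.002376395539556597, 1.3267256167831647], [0.0029700280429665327, -3.9572834971007183]] [0.5242 0.2989 0.135 ]
```

Run:
```python
from h import *
yaw=.028; h=np.array([.5243,.2985,.135]); R=down(yaw); d=Rz(yaw)@[-1,0,0]
ctrl.move_linear(h+[0,0,.155+.06],.2,R)
ctrl.move_linear(h+[0,0,.155],.12)
print("touch",ctrl.read_contact_force())
move_gripper(0,40); print("w",ctrl.read_width(),ctrl.read_contact_force())
p0=np.array(ctrl.read_position())
ctrl.move_linear(p0+d*.10,.08); print(ctrl.read_contact_force())
ctrl.move_linear(p0+d*.163,.08); print(ctrl.read_contact_force())
for s in np.arange(.165,.176,.0015):
    ctrl.move_linear(p0+d*s,.03); f=np.array(ctrl.read_contact_force()); print(s,f)
    if abs(f[0])>14: break
print(ctrl.read_position()-p0,ctrl.read_time(),ctrl.read_width())
```

```text
touch [1.0291 0.3244 0.5438]
w 0.010714126072948494 [-1.8581 -0.636   5.1159]
[-1.2784  2.0665  4.2856]
[-0.3068  3.7944  3.2592]
0.165 [0.8198 4.4564 3.0478]
0.1665 [0.4549 4.9113 1.1649]
0.168 [-0.3197  5.7927  2.0698]
0.1695 [0.0435 5.4336 1.9229]
0.171 [ 3.6092  4.5846 -1.6199]
0.17250000000000001 [ 7.8402  4.4515 -4.9409]
0.17400000000000002 [13.1345  5.5618 -8.9974]
0.17550000000000002 [ 17.1244   5.6432 -12.6765]
[-0.1719 -0.0049  0.0001] 8.0833 0.01015650144212663
```

The drawer reached its stop at 0.170 m, with force building only after that. I'll release, rise and look at the boards.

Run:
```python
from h import *
yaw=.0225; p=np.array(ctrl.read_position()); print(p)
move_gripper(.05); print(ctrl.read_contact_force())
ctrl.move_linear(p+[0,0,.10],.2); move_gripper(.085)
t=p+Rz(yaw)@[.144,-.03,0]; t[2]=.43
ctrl.move_linear(t,.2,down(yaw)); print(ctrl.read_time())
a,b=ctrl.read_position(),ctrl.read_tool_rot(); im=vision.grab_frame("wrist"); np.savez("w2.npz",a=a,b=b)
o=im[60:420,120:600]; cv2.imwrite("pics/w2.png",cv2.resize(o,(800,600),interpolation=cv2.INTER_CUBIC)[:,:,::-1])
q=np.array([.5243,.2985,0])+Rz(yaw)@[-.17,0,0]
P=[q+Rz(yaw)@[x,y,z] for x in(.102,.144,.186) for y in(.06,-.06) for z in(.143,)]+[q+[0,0,.135]]
print((proj("wrist",P,a,b)-[120,60])*800/480)
```

```text
[0.3526 0.2939 0.2915]
[-0.0958  0.6154  0.8945]
10.5417
[[245.3505  88.7561]
 [254.8871 362.3573]
 [349.0484  87.1723]
 [347.8065 362.8405]
 [452.3131  89.6621]
 [440.4111 362.5564]
 [ 40.3028 233.716 ]]
```

View pics/w2.png

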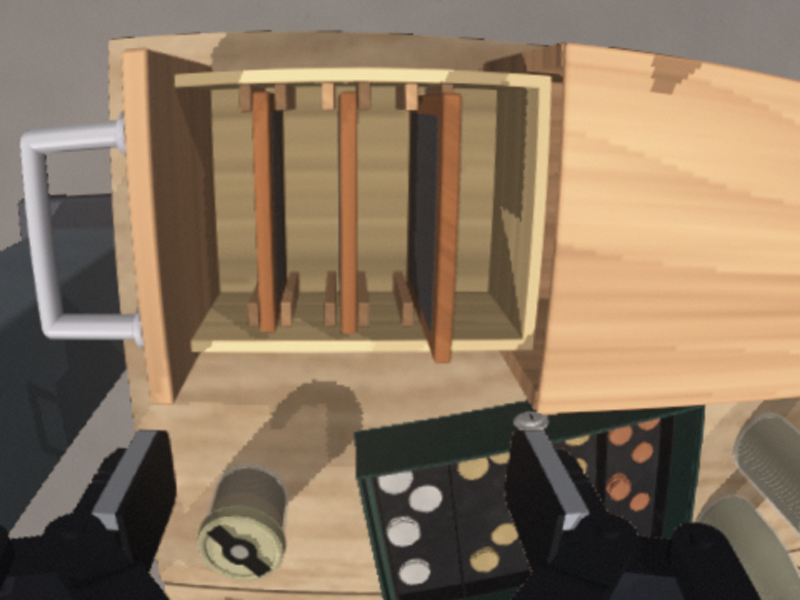

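The tall board is in the back slot: its top edge runs from (451,94) to (442,361) in the crop, against a prediction of (452,90) to (440,363), so it agrees to about 1 mm. I'll grasp it, lift it straight up, carry it in front of the cash box, and look at the easel.

Run:
```python
from h import *
yaw=.027; q=np.array([.5243,.2985,0])+Rz(.0225)@[-.17+.187,-.0006,0]; print(q)
R=down(yaw)
move_gripper(.036,40)
ctrl.move_linear(q+[0,0,.34],.2,R)
ctrl.move_linear(q+[0,0,.125+.155],.1); print("f",ctrl.read_contact_force())
move_gripper(0,40); print("w",ctrl.read_width(),ctrl.read_contact_force(),ctrl.read_gripper_force())
ctrl.move_linear(q+[0,0,.31],.06); print("lift f",ctrl.read_contact_force())
ctrl.move_linear(q+[0,0,.47],.12); print("f",ctrl.read_contact_force(),ctrl.read_width())
ctrl.move_linear([.41,.25,.47],.25)
ctrl.move_linear([.40,-.15,.47],.25,down(-.296))
e=np.array([.4277,-.3842,0])
ctrl.move_linear(e+Rz(-.296)@[-.015,-.06,.47],.2)
print(ctrl.read_time(),ctrl.read_contact_force(),ctrl.read_width())
a,b=ctrl.read_position(),ctrl.read_tool_rot(); im=vision.grab_frame("wrist"); np.savez("w3.npz",a=a,b=b)
cv2.imwrite("pics/w3full.png",im[:,:,::-1])
cv2.imwrite("pics/top3.png",vision.grab_frame("top")[:,:,::-1]); cv2.imwrite("pics/scene3.png",vision.grab_frame("scene")[:,:,::-1])
o=im[60:420,120:600]; cv2.imwrite("pics/w3.png",cv2.resize(o,(800,600),interpolation=cv2.INTER_CUBIC)[:,:,::-1])
P=np.array([[-4,54,20],[-4,36,20],[-4,-36,20],[-4,-54,20],[12.2,54,96.3],[12.2,36,96.3],[12.2,-36,96.3],[12.2,-54,96.3],[-32,70,33],[-32,-70,33]])/1e3
print((proj("wrist",P@Rz(-.296).T+e,a,b)-[120,60])*800/480)
```

```text
[0.5413 0.2983 0.    ]
f [-4.5878 -1.4764  5.2924]
w 0.007502730740838099 [0.4202 0.4746 2.2678] 41.243934631347656
lift f [-0.3083 -0.2649 -1.2529]
f [-0.9447 -0.2513 -1.4464] 0.007732955801417702
19.0833 [-0.1131 -0.2705 -0.9311] 0.0073354551384870225
[[357.5028  60.5015]
 [357.3929  87.0857]
 [356.7515 193.0554]
 [356.546  218.9799]
 [391.4999  51.487 ]
 [391.2407  83.8986]
 [389.3199 212.8711]
 [388.6458 244.0952]
 [314.1941  34.8822]
 [315.1185 245.9115]]
```

View pics/w3.png

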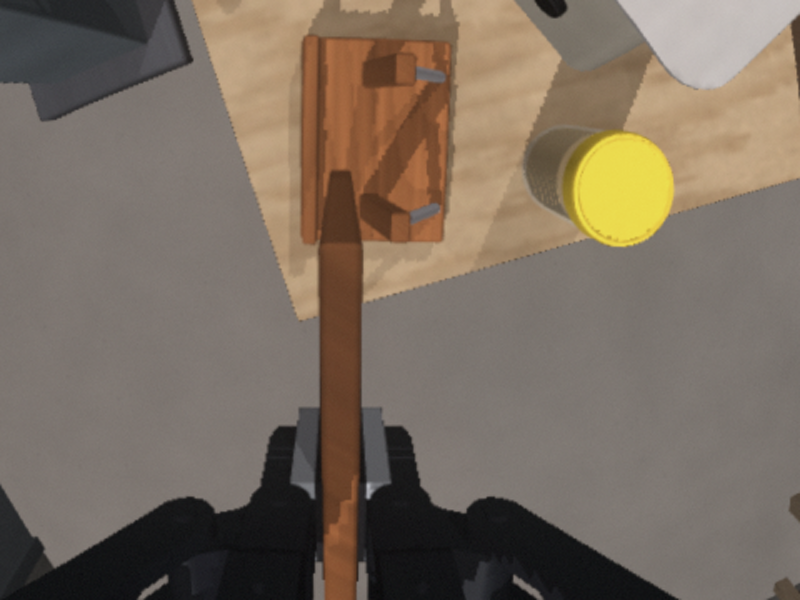

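The wrist view shows the easel with its lip's inner edge from (319,37) to (318,243), left upright foot at (364,57–84) and top at (396,53–86), and right upright foot near (362,193–224) and top at (391.5,211–242). That is about 3 mm farther back than my estimate. The board is held upright over it at column 340, so I'll refit and check where the board sits in the hand.

Run:
```python
from h import *
w=np.load("w3.npz")
ea=[[-4,54,20],[-4,36,20],[-4,-36,20],[-4,-54,20],[12.2,54,96.3],[12.2,36,96.3],[12.2,-36,96.3],[12.2,-54,96.3],[-32,70,33],[-32,-70,33]]
pw=np.array([[364,57],[364,84],[362,194],[362,222],[396,53],[396,86],[392,211.5],[391.5,242],[319,37],[318,243]])*.6+[120,60]-.2
pt=np.array([[430.6,315],[438.1,316.6],[469.4,330.6],[477.3,333.8],[438.1,292.1],[445.3,295],[478.1,309],[485.6,311.9]])-.45
W=("wrist",ea,pw,w['a'],w['b'])
p,r=fit([W],[.428,-.384,-.296]);print(p,r)
p,r=fit([W,("top",ea[:8],pt,None,None)],[.428,-.384,-.296]);print(p,r[10:])
# board in hand: predicted corners for grasp centred, 18 mm below the top
P=np.array([[s*60,d,155-18+z] for s in(1,-1) for d in(-4,4) for z in(0,125)])/1e3  # tool coords x,y,z
print((proj("wrist",P@w['b'].T+w['a'],w['a'],w['b'])-[120,60])/.6)
i=cv2.imread("pics/top3.png");j=cv2.imread("pics/scene3.png")
cv2.imwrite("pics/m3.png",np.hstack([cv2.resize(i[200:380,370:530],None,fx=2.5,fy=2.5),cv2.resize(j[220:400,290:450],None,fx=2.5,fy=2.5)]))
```

```text
[ 0.4302 -0.3845 -0.3048] [[-1.0111  1.9532]
 [-1.2291  1.6976]
 [-1.0351 -0.7283]
 [-1.314  -1.9715]
 [ 0.7681 -0.9281]
 [ 0.4271 -1.2976]
 [ 0.9048  0.7467]
 [ 0.6064  1.1783]
 [ 0.2267 -1.7025]
 [ 0.1328  1.359 ]]
[ 0.4299 -0.3845 -0.3045] [[-0.5346 -0.9143]
 [-0.3778  0.7396]
 [-0.4051  0.0294]
 [-0.3214  0.2221]
 [ 0.1163 -1.8115]
 [ 0.9451 -1.4175]
 [ 0.9677 -1.9514]
 [ 1.8548 -1.4105]]
[[319.6194 241.9496]
 [330.2627 167.5039]
 [365.6516 242.001 ]
 [351.8714 167.528 ]
 [326.4518 685.4648]
 [331.442  449.5003]
 [356.0119 685.4498]
 [349.8483 449.5081]]
```

Run:
```python
from h import *
yaw=-.3045; e=np.array([.430,-.3845,0]); t=np.radians(12); R=down(yaw,1,12)
def T(dx,dz): # board origin offset from the final pose, mm, in the easel frame
    return e+Rz(yaw)@((np.array([-7.9+dx,0,20.8+dz])+262*np.array([np.sin(t),0,np.cos(t)]))/1e3)
F=lambda: Rz(yaw).T@np.array(ctrl.read_contact_force())
ctrl.move_linear(T(-8,110),.2,R)
ctrl.hold(.2); f0=F(); print(ctrl.read_time(),f0)
ctrl.move_linear(T(-8,30),.12); ctrl.move_linear(T(-8,5),.05); print(F())
for z in np.arange(4,-5,-1.):
    ctrl.move_linear(T(-8,z),.02); ctrl.hold(.1); f=F()-f0; print(z,f)
    if f[2]>3: break
z+=1
for x in np.arange(-7,7,1.):
    ctrl.move_linear(T(x,z),.02); ctrl.hold(.1); f=F()-f0; print(x,f)
    if f[0]<-3: break
print(ctrl.read_time(),z,x)
a,b=ctrl.read_position(),ctrl.read_tool_rot(); im=vision.grab_frame("wrist"); np.savez("w4.npz",a=a,b=b)
i=vision.grab_frame("top");j=vision.grab_frame("scene")
r=lambda m,s:cv2.resize(m,s,interpolation=cv2.INTER_CUBIC)
m=np.vstack([np.hstack([r(i[240:360,380:540],(400,300)),r(j[280:400,290:450],(400,300))]),r(im[60:360,120:520],(800,600))[::2,::2].repeat(1,1) if 0 else np.hstack([r(im[60:360,120:520],(400,300)),np.zeros((300,400,3),np.uint8)])])
cv2.imwrite("pics/m4.png",m[:,:,::-1])
```

```text
20.1667 [-0.429  -0.6066 -1.7506]
[ 1.209   0.5509 -0.7093]
4.0 [0.3697 0.9953 0.2554]
3.0 [ 1.1518  1.0401 -0.5627]
2.0 [0.7598 0.8694 0.7031]
1.0 [-0.3427  0.4065  0.8763]
0.0 [1.1931 0.8092 1.3252]
-1.0 [0.1256 1.2023 7.6099]
-7.0 [1.6477 1.4449 3.8503]
-6.0 [-1.2936  0.9913  4.4067]
-5.0 [-2.8482  0.0683  5.2348]
-4.0 [-2.3212  0.8802  4.7419]
-3.0 [-1.539   0.7156  4.4024]
-2.0 [-1.4339 -0.5647  3.2666]
-1.0 [-1.8682  1.3323  3.5576]
0.0 [-2.4834  0.3035  4.812 ]
1.0 [-5.3519  0.698   5.2774]
26.8833 0.0 1.0
```

View pics/m4.png

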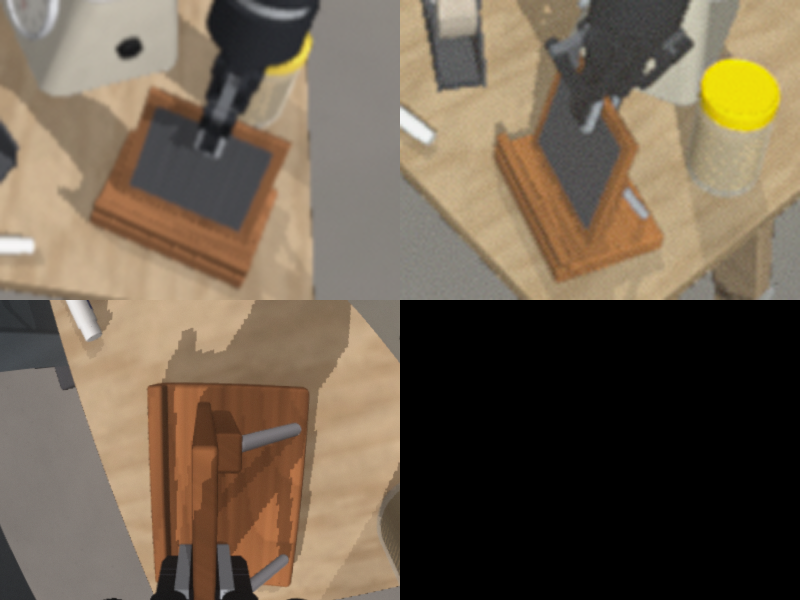

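The composite shows the board leaning on the uprights with its lower edge behind the lip, and both contacts were felt within 1 mm of plan. In the lower-left panel the board's bottom end is at row 403, its top end at row 447 and the lip's end at row 385. I'll compare those with the prediction for a centred board.

Run:
```python
from h import *
w=np.load("w4.npz"); yaw=-.3045; e=np.array([.430,-.3845,0]); t=np.radians(12)
o=np.array([-7.9,0,20.8]); u=np.array([np.sin(t),0,np.cos(t)])
P=np.array([o+[0,60,0],o+[0,60,0]+125*u,[-32,70,33],[-32,-70,33],[12.2,54,96.3]])/1e3
print(proj("wrist",P@Rz(yaw).T+e,w['a'],w['b'])-[120,60]+[0,300])
print(np.diff(proj("wrist",np.array([[-8,60,20],[-8,61,20]])/1e3@Rz(yaw).T+e,w['a'],w['b']),axis=0))
```

```text
[[204.4669 400.5439]
 [204.1871 445.1765]
 [160.7074 385.6383]
 [168.248  586.1631]
 [213.8815 434.25  ]]
[[ 0.0004 -1.5938]]
```

The board is centred to within about 1.5 mm. I'll release, retreat along the tool axis and check.

Run:
```python
from h import *
p=np.array(ctrl.read_position()); R=np.array(ctrl.read_tool_rot())
move_gripper(.03); ctrl.hold(.2)
ctrl.move_linear(p-R[:,2]*.10,.1)
ctrl.move_linear(p-R[:,2]*.10+[-.08,.15,.06],.2); ctrl.hold(.5)
print(ctrl.read_time(),ctrl.read_contact_force())
i=vision.grab_frame("top");j=vision.grab_frame("scene")
r=lambda m,s:cv2.resize(m,s,interpolation=cv2.INTER_CUBIC)
m=np.hstack([np.vstack([r(i[250:370,380:540],(400,300)),r(i[120:270,120:320],(400,300))]),np.vstack([r(j[280:400,290:450],(400,300)),r(j[110:290,180:420],(400,300))])])
cv2.imwrite("pics/m5.png",m[:,:,::-1])
```

```text
30.275 [-0.0585 -0.5276  0.249 ]
```

View pics/m5.png

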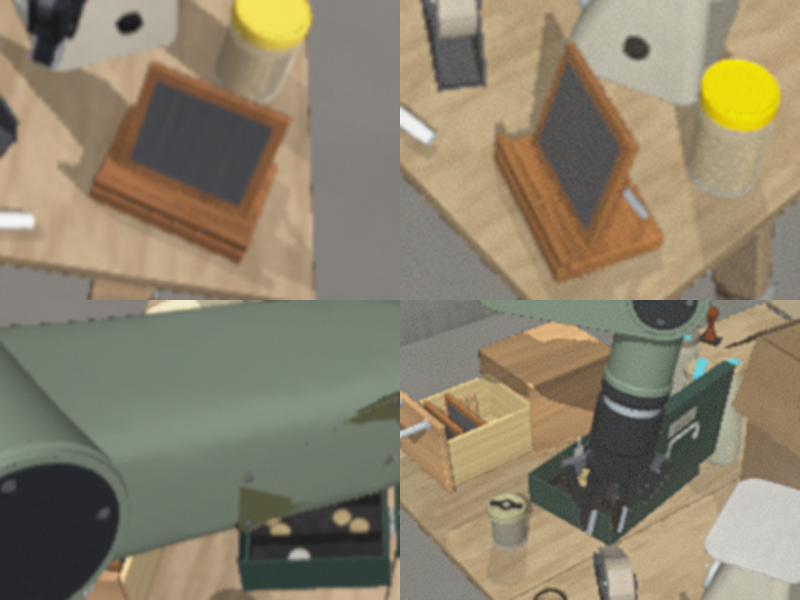

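The board leans on the easel, centred, with its lower edge behind the lip. The drawer is open with both short boards in place, both jars are standing, and the robot is clear. I'm handing it in.

```bash
python3 -c "
from bench import ctrl, vision, move_gripper
print(ctrl.close_job())"
```

```text
the job is handed in; nothing more can be done
None
```

I pulled the drawer to its stop, stood the tall board on the easel centred to about 1.5 mm and leaning back behind the lip, and handed the job in at about 30 s with both short boards still in their slots and both jars standing; the verdict wasn't shown.

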